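# Hang the lipped caddy on the louvered rail and slide it into its seat

### The arm

A 7-joint arm with a two-finger parallel gripper is mounted at the origin on the work surface. World frame = base frame: x ahead of the robot, y to its left, z up, the work surface at z = 0. Lengths are in m, angles in rad, forces in N, time in s.
With the tool pointing down it reaches from about 0.4 to 0.85 m from the base axis. Payload 10.4 kg.
Tool frame: the origin (TCP) lies on the centre line of the jaws, within the pads' length; the fingertips stand 17 mm ahead of it and the grasp point (between the pads) lies 2 mm behind it; z points along the fingers, y is the line along which they close (so a half turn about z gives the same grasp; the last joint's range is limited). The gripper opens to 85 mm and grips with 20 to 120 N. Pads are 22 mm wide; open, the fingers measure 114 mm over their backs; the gripper's body (76 mm by 85 mm) begins 54 mm behind the grasp point. The pads swing forward as they close: fully open they stand 13 mm farther back than shut.
Start: joints at [-0.023, 0.332, -0.065, 1.46, 0.022, 1.35, -0.088], TCP at [0.625, 0, 0.209] pointing down, gripper open.
Joint ranges: [-2.6, 2.6], [-0.5, 2.12], [-1.47, 1.34], [0.16, 2.42], [-1.27, 4.41], [0.06, 2.06], [-2.6, 2.6]. Speed limits (rad/s): [2.22, 2.22, 2.79, 2.79, 3.14, 3.14, 3.14].

### API

Orientations are given as a unit quaternion [x, y, z, w].
In Python, from workcell import sensors, imaging, order, spotter gives the robot as it stands. The module is installed in compiled form; this text tells all that it offers.
- The arm moves only by the shell command python3 -m inch 'ROWS' [FORCE]. ROWS is JSON, a list that holds one entry, the list of rows, each a list of 7 numbers: the shift along the tool's x, y, z in m, then the turn, a rotation vector about the tool's x, y, z in rad, then the closure, from -1 (fully open) to 1 (shut). In form: [[[x, y, z, ax, ay, az, hand], ...]]. A call has 1 to 10 rows; each row is the pose to reach, as a shift and turn from the pose commanded when the call began, along the tool's axes at that moment; what a row does not reach only later rows make up. A row lasts 1/10 s, in which the tool goes at most 50 mm and 8.59 degrees, less where a joint would pass 70% of its speed; a pose out of reach is approached as far as the arm can. A call with a gripper value outside its range is refused whole. The fingers move at their own pace and stop on an object; FORCE is the grip in N (left out, the last holds). Time passes only in rows, so rows that repeat a pose let the fingers close. It gives the time, the measured TCP pose, the force, the opening and the grip force at its end, in the units of the state.
- sensors.get_obs(): the state, without advancing time (a new reading comes with each control period).
- imaging.camera(name): name is "scene" or "side" or "wrist"; returns the picture (384x512x3 uint8, blue, green, red); there is no depth.
- imaging.calibration(name): a dict with "mtx" (3x3 intrinsics, pixels), "R" (3x3) and "t" (3): a world point X has camera coordinates R X + t; the wrist camera has in their place "tool_from_camera" (4x4, takes a point from camera to tool coordinates, whose origin is the TCP and whose axes are the flange's). Camera axes: x right, y down, z forward; pixel columns grow to the right and rows downward; lengths in m; the calibration is good to about 2 mm. A picture is of the moment at which its call begins: read the wrist's pose just before it. calibration takes no time and is no camera call.
- order.hand_in(): hands the job in; it is judged then, once.
Trained networks look in the newest picture that a camera, given by its name, has taken for a name from the list of things; names that differ only in an ending like _2 or _b are one class to them, and where a whole thing is asked for, a point or a joint stands for the part that bears it (a point fixed in the world has none). Each returns a list of dicts, best first, with "conf" (0 to 1); they miss things now and then, are a little off and sometimes report something else, mostly with a low value. They report only what shows in the picture. A call takes as long as a camera call. They do not tell look-alikes from the thing itself.
- spotter.look_for(label, camera): "pixel" ([column, row] in pixels, amid what is visible of it).
The state is a dict: "clock": time; "joint_pos": joint angles; "joint_velocities": joint speeds; "tau": joint torques, N m; "position": TCP position; "ee_rot": TCP orientation; "ft_force": force on the tool from outside, world axes, zero at the start; "torque": the same for the moment, N m; "grip_width": opening from 0.0 (shut) to 1.0 (fully open); "grasp_force": force on a finger pad.
Only numpy, scipy, OpenCV 4.12 (cv2) and the standard library are available. Lean on these libraries where they do the work, as an engineer would, in place of code of your own. Each camera call takes 0.05 s, during which the arm holds its last target. There are 200 camera calls.

### The job

Lift the blue caddy that has a hooked lip on its back and hook the lip over the raised edge of the louvered rail, on the long stretch at the left of the gap as seen from the robot, so that it rests there for a moment. Then, keeping it resting on the rail, slide it gently to the right until the lip drops fully down into the gap, and let go of it. Do not ram or force it against the rack (keep well under 30 N), and leave the other things on the table alone.

Things in the scene. Friction and masses are not known exactly. Their poses are not given: they have to be found in the camera images.
- bin: the lipped caddy: loose open blue plastic bin 120 (x) x 90 (y) x 70 (z) mm, 4 mm walls, 0.3 to 0.6 kg with its stock, on either side of the robot. Origin at the centre of its underside, z up, +x towards the lipped back. A square handle post 24 x 24 mm, sides along x and y, stands at its centre up to 120 mm above the underside, 50 mm above the rim
- bin_lip (a point): middle of the lip slot's ceiling (x 67, y 0, z 65 mm in the caddy), which rests on the rail. The lip: a plate 60 mm wide in y, 5 mm thick, out from the back wall's outer face (x 60) to x 79, with a flange (x 74 to 79) hanging to z 51 mm. So the slot between wall and flange is 14 mm wide, 14 mm deep, open below and at both ends
- bin_grip (a point): point on the axis of the caddy's handle post, 100 mm above its underside: a good grasp point, from above, on either pair of sides
- rack: louvered rail rack, fixed. Origin on the table under the rail; z up, y along the rail (robot's left at yaw 0), x from front (robot side) to back. Rigid. Top rail 5 mm thick, top at z 142, y -145 to 185 mm. The caddy hangs in front, its axes parallel to the rack's. Posts 14 mm square behind the rail at y -130 and 170 mm. The space behind the rail is free between them
- rail_start (a point): on the rack at x -2, y 75, z 150 mm. Along the rail a 6 mm thick strip (x -3 to 3) is clamped, edge at z 150, with one gap 66 mm long, floor at z 142. Strip left of the gap 110 mm, right 70 mm. The gap's centre is at rack y -35 to 35 mm, not measured: feel or look for it. A lip centred at this point rests on the left stretch; the gap is then to the right (-y)
- rack_bar (a point): middle of the front face (x -6.5 mm in the rack) of the lower bar, z 88 to 104 mm, on which the hung caddy's back wall bears. To hook on upright, the back wall must pass in front of this bar and the flange behind the strip: lip point at rack x -4 to 0.5 mm, best about -2. Let go, the caddy leans forward a few degrees
- tub: bystander: square blue caddy, 105 x 105 x 70 mm, with the same handle post as the bin (24 mm square, 120 mm high) but NO lip; may stand on either side of the robot; origin at the centre of its underside, z up
- bottle: bystander: green detergent bottle, 60 mm diameter, 170 mm high; origin under its centre
- bowl: bystander: steel bowl, 120 mm diameter, 50 mm high; origin under its centre
- cup: bystander: white mug, 72 mm diameter, 85 mm high; origin under its centre
- scourer: bystander: yellow block, 100 x 65 x 30 mm; origin under its centre
- jar: bystander: glass jar, 70 mm diameter, 70 mm high; origin under its centre
Things that resemble listed ones, but are neither listed nor needed, are in the scene too. Leave any orange look-alike of the bin alone.

How it is judged:
By the outcome, as a careful person would: the job done as asked, in the order asked, and still so for the second after the job is handed in, with the robot touching nothing.
It also fails if it takes over 72 s, if anything falls off the work surface, if the arm or the gripper's body presses on something with over 40 N, if the wrist force passes 120 N, or if a joint passes its speed limit or range.

## Working session

There is one attempt and no reset: what is moved stays moved. The work goes in short steps, Python scripts to look and compute and a shell command to move; the robot and the scene stay as the last step left them, time stands still between calls to the robot, and variables do not carry over. Pictures are saved under pics/ and viewed, at most 10 in all, crops included, and the job is handed in when it is done.

```bash
mkdir -p pics; cat > h.py <<'E'
import numpy as np,cv2
from workcell import sensors,imaging,order,spotter
def ray(cam,px):
    c=imaging.calibration(cam);K=np.array(c['mtx']);R=np.array(c['R']);t=np.array(c['t']).ravel()
    d=R.T@np.linalg.inv(K)@np.array([px[0],px[1],1.]);o=-R.T@t
    return o,d
def atz(cam,px,z):
    o,d=ray(cam,px);return o+d*(z-o[2])/d[2]
def proj(cam,X):
    c=imaging.calibration(cam);p=np.array(c['mtx'])@(np.array(c['R'])@np.array(X)+np.array(c['t']).ravel());return p[:2]/p[2]
def tri(a,pa,b,pb):
    o1,d1=ray(a,pa);o2,d2=ray(b,pb);s=np.linalg.lstsq(np.c_[d1,-d2],o2-o1,rcond=None)[0]
    p,q=o1+d1*s[0],o2+d2*s[1];return (p+q)/2,np.linalg.norm(p-q)
E
python3 - <<'E'
from h import *
np.set_printoptions(precision=4,suppress=True)
s=imaging.camera("scene");d=imaging.camera("side")
cv2.imwrite("pics/a.png",cv2.resize(s,(800,600),interpolation=cv2.INTER_CUBIC));cv2.imwrite("pics/b.png",cv2.resize(d,(800,600),interpolation=cv2.INTER_CUBIC))
for l in["bin","bin_lip","bin_grip","rack","rack_bar","rail_start","tub"]:
  for c in["scene","side"]:
    print(l,c,[(np.round(r['pixel'],1).tolist(),round(r['conf'],2)) for r in spotter.look_for(l,c)])
for c in["scene","side"]: print(c,ray(c,[256,192]))
o=sensors.get_obs();print(o['clock'],o['position'],o['ee_rot'],o['ft_force'])
E
```

```text
bin scene [([351.7, 174.7], 0.87), ([306.1, 188.7], 0.79), ([351.3, 210.6], 0.66)]
bin side [([211.0, 182.0], 0.66), ([179.8, 154.8], 0.62), ([231.8, 152.2], 0.59)]
bin_lip scene [([360.6, 175.4], 0.96), ([351.9, 212.8], 0.94), ([308.8, 187.2], 0.87), ([180.8, 176.1], 0.67)]
bin_lip side [([213.8, 182.4], 0.81), ([182.1, 156.7], 0.78), ([230.9, 152.9], 0.7)]
bin_grip scene [([360.0, 172.0], 0.95), ([306.8, 188.9], 0.94), ([351.8, 215.0], 0.88)]
bin_grip side [([213.7, 182.3], 0.88), ([180.9, 159.7], 0.65)]
rack scene [([259.0, 227.9], 0.74), ([180.1, 174.9], 0.49)]
rack side [([300.5, 201.0], 0.59)]
rack_bar scene [([260.3, 226.4], 0.72), ([344.3, 261.3], 0.3), ([134.6, 200.6], 0.16)]
rack_bar side [([303.9, 203.7], 0.74)]
rail_start scene [([262.5, 226.0], 0.85), ([181.6, 172.9], 0.2)]
rail_start side [([300.8, 204.2], 0.56)]
tub scene [([181.3, 173.3], 0.67)]
tub side [([249.1, 308.3], 0.76)]
scene (array([1.3239, 0.184 , 1.1168]), array([-0.6269, -0.1548, -0.7637]))
side (array([ 0.3514, -0.7888,  0.7229]), array([ 0.14  ,  0.7769, -0.6143]))
0.8 [0.625  0.     0.2093] [0.7071 0.7071 0.0001 0.    ] [ 0.1878 -1.4892 -0.3705]
```

View pics/a.png

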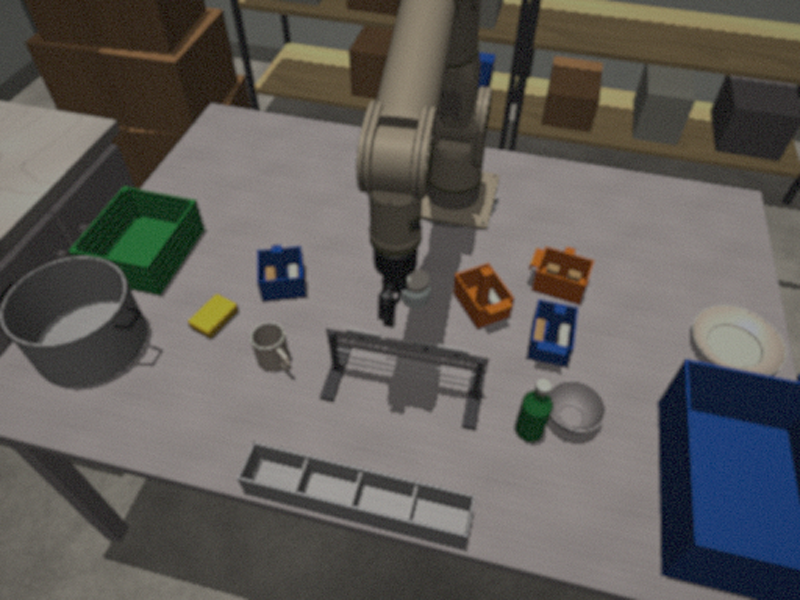

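View pics/b.png

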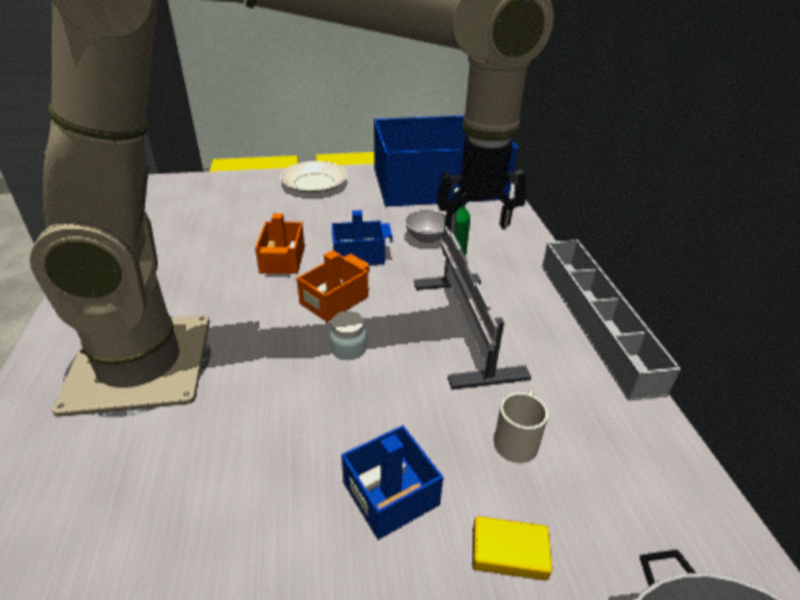

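Scene view (in 800x600 px): blue caddies at (553,332) and (281,272), orange look-alikes at (562,273) and (483,295). The one at (553,332) shows a lip towards the camera, and in the side view at (388,232), so it is the bin. The one at (281,272) is square and lipless: the tub. The rack runs from (330,335) to (487,362). I'll confirm this in one enlarged crop.

```bash
python3 - <<'E'
from h import *
s=np.mean([imaging.camera("scene").astype(float) for _ in range(6)],0).astype(np.uint8);d=np.mean([imaging.camera("side").astype(float) for _ in range(6)],0).astype(np.uint8)
cv2.imwrite("s.png",s);cv2.imwrite("d.png",d)
def crop(i,x,y,w,h,W,H): return cv2.resize(np.clip(i[y:y+h,x:x+w].astype(float)*1.8,0,255).astype(np.uint8),(W,H),interpolation=cv2.INTER_CUBIC)
top=np.hstack([crop(s,328,182,50,60,250,300),crop(d,205,130,50,50,300,300),crop(s,160,150,40,48,250,300)])
bot=np.hstack([crop(s,205,205,112,75,448,300),crop(d,260,145,88,75,352,300)])
cv2.imwrite("pics/c.png",np.vstack([top,bot]))
E
```

```text
(no output)
```

View pics/c.png

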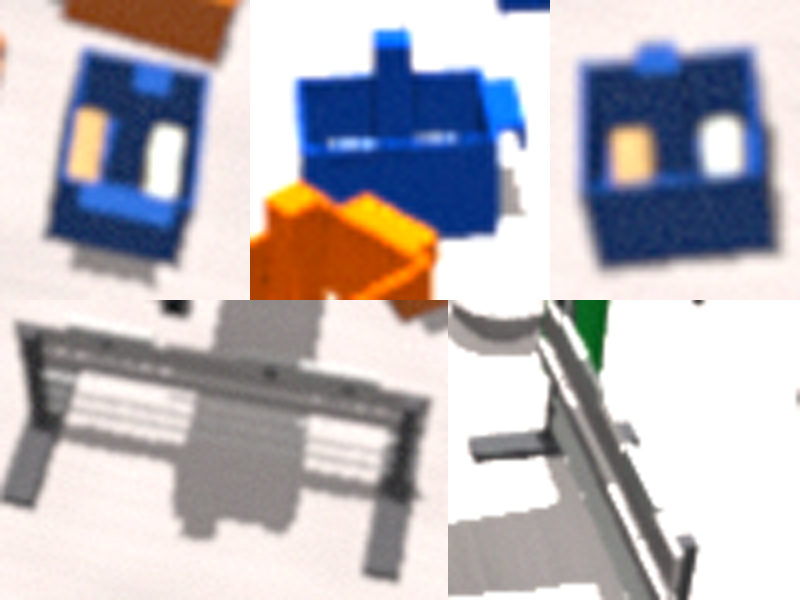

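```bash
python3 - <<'E'
from h import *
np.set_printoptions(precision=4,suppress=True)
p=atz("scene",(358.4,197.6),.12);l=atz("scene",(353,222.6),.07)
print(p,l,np.linalg.norm((l-p)[:2]),np.degrees(np.arctan2(*(l-p)[1::-1])))
print(tri("scene",(358.4,197.6),"side",(228.7,136.3)),tri("scene",(353,222.6),"side",(247.5,145.8)))
# rim corners in scene
for q in[(82,52),(210,72)]: print('rim',atz("scene",(328+q[0]/5,182+q[1]/5),.07))
for n,q,z in[('R end',(18,25),.142),('L end',(430,98),.142),('strip R',(66,28),.15),('gap R',(157,46),.15),('gap L',(222,62),.15),('strip L',(385,90),.15)]:
  print(n,atz("scene",(205+q[0]/4,205+q[1]/4),z))
E
```

```text
[0.4434 0.3158 0.12  ] [0.5117 0.314  0.07  ] 0.06830321618739603 -1.5282879352313548
(array([0.4428, 0.3153, 0.1164]), np.float64(0.004177960793006252)) (array([0.5128, 0.3138, 0.0713]), np.float64(0.00011748078002933879))
rim [0.3879 0.2726 0.07  ]
rim [0.3835 0.3614 0.07  ]
R end [ 0.6366 -0.1342  0.142 ]
L end [0.6243 0.1884 0.142 ]
strip R [ 0.6357 -0.0949  0.15  ]
gap R [ 0.6347 -0.0224  0.15  ]
gap L [0.6369 0.0295 0.15  ]
strip L [0.6313 0.1543 0.15  ]
```

```bash
python3 -m inch '[[[0,-0.03,-0.04,0,0,0,-1],[0,-0.06,-0.08,0,0,0,-1],[0,-0.06,-0.12,0,0,0,-1],[0,-0.06,-0.12,0,0,0,-1],[0,-0.06,-0.12,0,0,0,-1],[0,-0.06,-0.12,0,0,0,-1]]]'
cat >> h.py <<'E'
from scipy.spatial.transform import Rotation as Ro
def wpose(o):
    T=np.eye(4);T[:3,:3]=Ro.from_quat(o['ee_rot']).as_matrix();T[:3,3]=o['position']
    return T@np.array(imaging.calibration("wrist")["tool_from_camera"])
def watz(T,px,z):
    K=np.array(imaging.calibration("wrist")["mtx"]);d=T[:3,:3]@np.linalg.inv(K)@np.array([px[0],px[1],1.]);return T[:3,3]+d*(z-T[2,3])/d[2]
def wproj(T,X):
    K=np.array(imaging.calibration("wrist")["mtx"]);c=K@(T[:3,:3].T@(np.array(X)-T[:3,3]));return c[:2]/c[2]
E
python3 - <<'E'
from h import *
np.set_printoptions(precision=4,suppress=True)
o=sensors.get_obs();T=wpose(o);print(T);np.save('T1.npy',T)
w=np.mean([imaging.camera("wrist").astype(float) for _ in range(4)],0).astype(np.uint8);cv2.imwrite("w1.png",w)
cv2.imwrite("pics/w1.png",cv2.resize(np.clip(w*1.5,0,255).astype(np.uint8),(800,600),interpolation=cv2.INTER_CUBIC))
E
```

```text
clock: 2.0
position: [0.5647, 0.0, 0.3282]
ee_rot: [0.707, 0.707, -0.001, -0.001]
ft_force: [-0.1, -0.3, 0.0]
grip_width: 1.003
grasp_force: 0.0
[[ 1.      0.0009 -0.0012  0.5658]
 [ 0.0006 -0.9634 -0.2682  0.0687]
 [-0.0014  0.2682 -0.9634  0.4926]
 [ 0.      0.      0.      1.    ]]
```

View pics/w1.png

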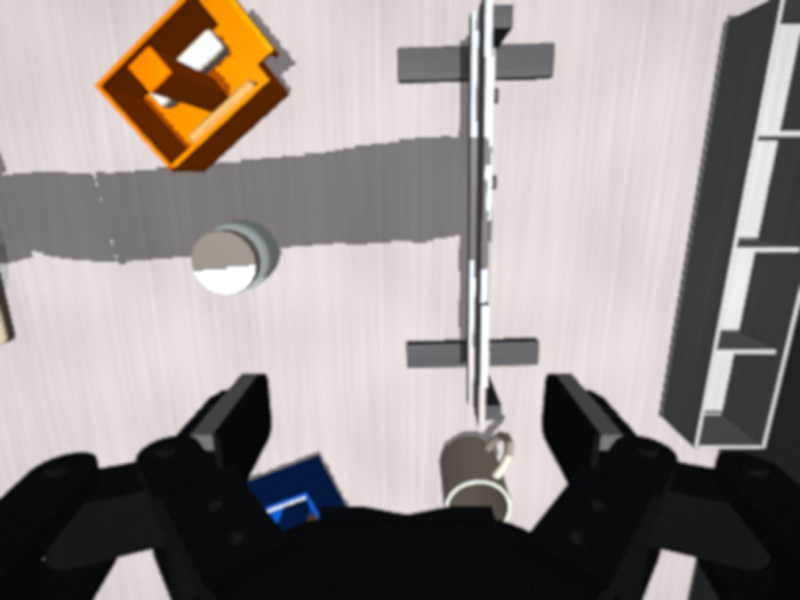

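The wrist view shows the rack as a vertical line at column 480, rows 0–425, with the rail seen from above. I'll enlarge it to find the strip ends.

```bash
python3 - <<'E'
from h import *
w=cv2.imread("w1.png")
c=np.clip(w[0:280,288:332]*1.2,0,255).astype(np.uint8)
# rows -> horizontal: transpose; 
t=cv2.transpose(c) # 44 x 280 ; horizontal = row, vertical=col
a=[cv2.resize(t[:,k:k+100],(800,270),interpolation=cv2.INTER_CUBIC)[:,:] for k in(0,100,180)]
a=[x[20:215] for x in a]
for x,k in zip(a,(0,100,180)):
  for j in range(0,100,10): cv2.line(x,(j*8,0),(j*8,6),(0,0,255),1);
  cv2.putText(x,str(k),(5,20),0,.5,(0,0,255))
cv2.imwrite("pics/w2.png",np.vstack(a))
E
```

```text
(no output)
```

View pics/w2.png

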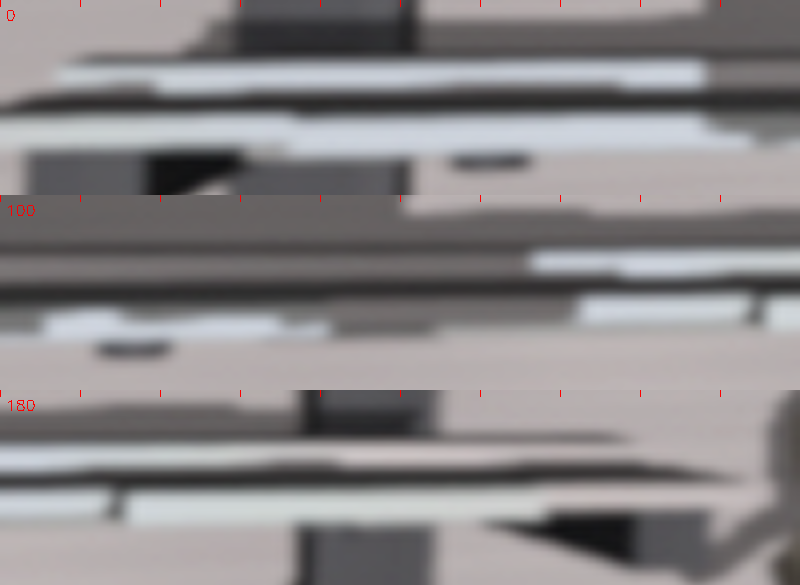

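```bash
python3 - <<'E'
from h import *
np.set_printoptions(precision=4,suppress=True)
T=np.load('T1.npy')
for n,r,y,z in[('L strip end',36,155,.15),('clamp',61,155,.15),('clamp2',117,150,.15),('141',141.3,140,.15),('154',153.8,140,.15),('notch150',194.4,130,.15),('notch142',194.4,130,.142),('Rend',272,100,.142)]:
  print(n,r,watz(T,(288+(y+20)/6.14,r),z))
# cols: strip front/back edges at several rows
w=cv2.imread("w1.png").sum(2)/3
for r in(25,45,75,100,135,147,160,185,205,230,250): print(r,w[r,298:322].astype(int))
E
```

```text
L strip end 36 [0.6253 0.1463 0.15  ]
clamp 61 [0.6266 0.1218 0.15  ]
clamp2 117 [0.6288 0.0632 0.15  ]
141 141.3 [0.6283 0.0359 0.15  ]
154 153.8 [0.629  0.0214 0.15  ]
notch150 194.4 [ 0.6296 -0.0281  0.15  ]
notch142 194.4 [ 0.631  -0.0304  0.142 ]
Rend 272 [ 0.6298 -0.1391  0.142 ]
25 [ 88  73  69 102 147 169 172 155 114  64  45  86 137 166 172 166 139  93
  46  19  15  17  31  63]
45 [ 38  40  65 113 154 171 164 129  79  44  40  66 113 153 171 175 175 168
 141 106  82  76  76  76]
75 [ 75  67  85 130 162 164 135  92  56  41  49  93 144 170 177 177 173 162
 152 148 148 148 147 145]
100 [ 77  65  64  83  97 100  93  73  49  38  45  64  85  96 100 117 144 152
 151 150 149 147 147 148]
135 [ 76  63  64  80  91  90  78  58  42  41  57  82 102 120 139 153 148 143
 146 147 147 147 146 146]
147 [ 75  62  63  79  90  88  73  52  41  49  72  87  92  90  85  90 113 135
 146 148 148 146 146 147]
160 [ 75  63  67  82  90  87  71  51  41  53  76  89  91  97 113 132 145 150
 151 151 149 148 148 149]
185 [ 73  85 127 162 174 161 119  68  59 104 150 172 173 160 148 146 150 153
 152 151 150 150 151 152]
205 [ 70  89 133 163 161 126  77  44  48  93 145 170 176 174 168 157 150 147
 147 146 145 147 148 149]
230 [ 46  89 138 162 156 119  71  45  66 112 152 170 174 167 142 106  78  70
  71  71  71  71  71  71]
250 [110 105 135 146 121  79  48  55  97 140 159 153 119  72  32  18  17  30
  69 111 139 149 149 148]
```

```bash
python3 - <<'E'
from h import *
np.set_printoptions(precision=4,suppress=True)
T=np.load('T1.npy');w=cv2.cvtColor(cv2.imread("w1.png"),cv2.COLOR_BGR2GRAY).astype(float)
P=[]
for r in [*range(40,86,5),*range(198,224,4)]:
  row=w[r-1:r+2].mean(0)
  m=304+np.argmin(row[304:311]);half=(row[m]+row[m:m+7].max())/2
  j=m
  while row[j+1]<half:j+=1
  c=j+(half-row[j])/(row[j+1]-row[j]);P.append(watz(T,(c,r),.15))
P=np.array(P);f=np.polyfit(P[:,1],P[:,0],1);print(f,np.degrees(-np.arctan(f[0])),P[:,0]-np.polyval(f,P[:,1]))
print("front x at y=.0",np.polyval(f,0),"center +3mm")
# second estimate: scene camera, top of rail/strip
s=cv2.cvtColor(cv2.imread("s.png"),cv2.COLOR_BGR2GRAY).astype(float)
for y in(.13,.1,.06,-.06,-.08):
  u=np.array([proj("scene",[.625+k*.001,y,.15]) for k in range(-10,21)]).astype(np.float32)
  print(y,cv2.remap(s.astype(np.float32),u[None,:,0].copy(),u[None,:,1].copy(),1).ravel().astype(int))
E
```

```text
[-0.0294  0.6227] 1.6847174029460774 [ 0.0001  0.      0.      0.     -0.0001 -0.     -0.     -0.0001 -0.
  0.0001 -0.0001 -0.     -0.      0.      0.      0.      0.0001]
front x at y=.0 0.6227262914070543 center +3mm
0.13 [140 141 141 139 138 136 132 124 117 110 100  92  83  75  70  65  61  57
  55  53  50  49  48  48  48  49  51  53  55  57  60]
0.1 [131 132 133 133 134 134 132 127 122 116 109 101  92  84  78  73  68  64
  62  61  60  59  59  59  59  59  59  59  59  60  62]
0.06 [77 78 78 79 79 79 79 78 78 76 74 73 71 67 64 61 58 56 54 53 52 52 52 51
 52 54 55 56 57 57 57]
-0.06 [135 136 136 137 138 139 140 141 141 139 137 135 130 122 115 107  99  90
  82  74  67  63  58  53  49  48  47  46  47  48  50]
-0.08 [137 138 138 139 140 141 141 142 142 141 138 135 131 127 119 110 102  94
  87  79  73  66  64  62  60  59  59  59  59  59  58]
```

```bash
python3 -m inch '[[[0.04,-0.014,0,0,0,0,-1],[0.08,-0.028,0,0,0,0,-1],[0.12,-0.042,0,0,0,0,-1],[0.16,-0.056,0,0,0,0,-1],[0.20,-0.070,0,0,0,0,-1],[0.24,-0.084,0,0,0,0,-1],[0.28,-0.098,0,0,0,0,-1],[0.32,-0.112,0,0,0,0,-1],[0.35,-0.122,0,0,0,0,-1],[0.35,-0.122,0,0,0,0,-1]]]'
python3 -m inch '[[[0,0,0,0,0,0,-1],[0,0,0,0,0,0,-1],[0,0,0,0,0,0,-1]]]'
python3 - <<'E'
from h import *
np.set_printoptions(precision=4,suppress=True)
o=sensors.get_obs();T=wpose(o);np.save('T2.npy',T);print(o['position'],o['ee_rot'])
w=np.mean([imaging.camera("wrist").astype(float) for _ in range(4)],0).astype(np.uint8);cv2.imwrite("w3.png",w)
cv2.imwrite("pics/w3.png",cv2.resize(np.clip(w*1.5,0,255).astype(np.uint8),(800,600),interpolation=cv2.INTER_CUBIC))
for X in([.443,.316,.12],[.5125,.314,.07],[.385,.317,.07]): print(wproj(T,X))
E
```

```text
clock: 3.2
position: [0.4399, 0.3546, 0.3284]
ee_rot: [0.704, 0.71, -0.0, -0.001]
ft_force: [-0.1, -0.0, -0.3]
grip_width: 1.001
grasp_force: 0.0
clock: 3.5
position: [0.4439, 0.3487, 0.3293]
ee_rot: [0.708, 0.706, -0.0, 0.0]
ft_force: [-0.4, -0.2, 0.3]
grip_width: 1.0
grasp_force: 0.0
[0.4439 0.3487 0.3293] [ 0.7079  0.7063 -0.0001  0.0003]
[258.4936 191.2207]
[305.1535 183.6583]
[219.7201 181.856 ]
```

View pics/w3.png

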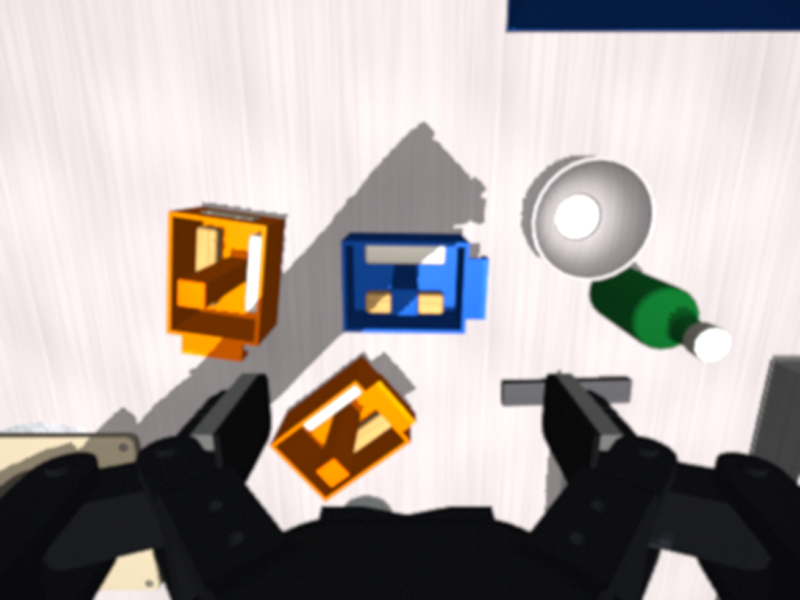

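```bash
python3 - <<'E'
from h import *
np.set_printoptions(precision=4,suppress=True)
T=np.load('T2.npy');k=.64
for n,p,z in[('post',(404,303),.12),('rimNL',(345,236),.07),('rimNR',(467,237),.07),('rimSL',(345,331),.07),('rimSR',(463,331),.07),('lip',(478,288.5),.07),('lipN',(489,258),.07),('lipS',(486,319),.07)]:
  print(n,watz(T,(p[0]*k,p[1]*k),z))
w=np.clip(cv2.imread("w3.png")*1.3,0,255).astype(np.uint8)
q=w[140:220,210:320];cv2.imwrite("pics/w4.png",cv2.resize(q,(770,560),interpolation=cv2.INTER_CUBIC))
E
```

```text
post [0.4431 0.3123 0.12  ]
rimNL [0.3883 0.3628 0.07  ]
rimNR [0.5015 0.3617 0.07  ]
rimSL [0.3848 0.2697 0.07  ]
rimSR [0.5007 0.2695 0.07  ]
lip [0.5137 0.3125 0.07  ]
lipN [0.5228 0.342  0.07  ]
lipS [0.5228 0.2819 0.07  ]
```

View pics/w4.png

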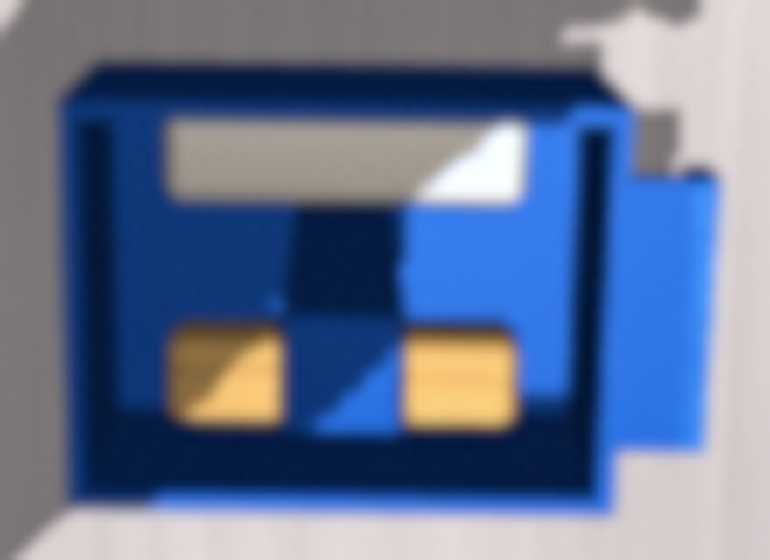

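```bash
python3 - <<'E'
from h import *
np.set_printoptions(precision=4,suppress=True)
T=np.load('T2.npy')
P={n:watz(T,(210+p[0]/7,140+p[1]/7),z) for n,p,z in[('post',(343.5,376),.12),('NL',(62,98),.07),('NR',(632,104),.07),('SL',(72,502),.07),('SR',(612,515),.07),('lN',(719,180),.07),('lS',(705,449),.07)]}
for n in P: print(n,P[n])
a=lambda u,v:np.degrees(np.arctan2(*(P[v]-P[u])[1::-1]))
print(a('NL','NR'),a('SL','SR'),a('SL','NL')-90,a('SR','NR')-90,a('lS','lN')-90, (P['NL']+P['NR']+P['SL']+P['SR'])/4)
E
```

```text
post [0.4438 0.3126 0.12  ]
NL [0.3854 0.3586 0.07  ]
NR [0.5037 0.3571 0.07  ]
SL [0.3841 0.27   0.07  ]
SR [0.5025 0.2667 0.07  ]
lN [0.5225 0.3411 0.07  ]
lS [0.5223 0.2819 0.07  ]
-0.706705938075628 -1.5674807081777888 -0.8412214842203696 -0.7479961979696697 -0.2562251720708417 [0.4439 0.3131 0.07  ]
```

```bash
python3 -m inch '[[[-0.02,0,0.03,0,0,0.012,-1],[-0.036,0,0.07,0,0,0.012,-1],[-0.036,0,0.11,0,0,0.012,-1],[-0.036,0,0.15,0,0,0.012,-1],[-0.036,0,0.15,0,0,0.012,-1],[-0.036,0,0.15,0,0,0.012,-1]]]' 40
python3 - <<'E'
from h import *
for i in range(3): print(sensors.get_obs()['position'],sensors.get_obs()['ee_rot'])
E
```

```text
clock: 4.3
position: [0.4432, 0.3141, 0.1803]
ee_rot: [0.711, 0.703, -0.0, -0.0]
ft_force: [0.3, -0.4, 0.2]
grip_width: 0.997
grasp_force: 0.0
[0.44319058 0.3140771  0.18033553] [ 7.11363199e-01  7.02824585e-01 -1.41414649e-05 -4.11694331e-05]
[0.44319058 0.3140771  0.18033553] [ 7.11363199e-01  7.02824585e-01 -1.41414649e-05 -4.11694331e-05]
[0.44319058 0.3140771  0.18033553] [ 7.11363199e-01  7.02824585e-01 -1.41414649e-05 -4.11694331e-05]
```

```bash
python3 -m inch '[[[-0.001,0.001,0.03,0,0,0,-1],[-0.001,0.001,0.06,0,0,0,-1],[-0.001,0.001,0.082,0,0,0,-1],[-0.001,0.001,0.082,0,0,0,-1],[-0.001,0.001,0.082,0,0,0,-1]]]' 40
python3 -m inch '[[[0,0,0,0,0,0,1],[0,0,0,0,0,0,1],[0,0,0,0,0,0,1],[0,0,0,0,0,0,1],[0,0,0,0,0,0,1],[0,0,0,0,0,0,1],[0,0,0,0,0,0,1],[0,0,0,0,0,0,1]]]' 60
```

```text
clock: 4.8
position: [0.4452, 0.314, 0.0998]
ee_rot: [0.711, 0.703, 0.001, 0.0]
ft_force: [0.5, -0.1, 0.2]
grip_width: 0.998
grasp_force: 0.0
clock: 5.6
position: [0.4443, 0.3136, 0.0982]
ee_rot: [0.711, 0.703, 0.001, 0.0]
ft_force: [-1.2, 1.0, 6.4]
grip_width: 0.001
grasp_force: 3.1
```

```bash
python3 - <<'E'
from h import *
d=imaging.camera("side");s=imaging.camera("scene");w=imaging.camera("wrist")
f=lambda i,x,y,W,H:cv2.resize(np.clip(i[y:y+H,x:x+W]*1.6,0,255).astype(np.uint8),(400,300),interpolation=cv2.INTER_CUBIC)
cv2.imwrite("pics/g.png",np.vstack([np.hstack([f(d,180,100,100,75),f(s,310,160,100,75)]),np.hstack([f(w,0,0,512,384),f(d,0,0,512,384)])]))
o=sensors.get_obs();print(o)
E
```

```text
{'clock': 5.75, 'joint_pos': array([-0.40326483,  0.26704185, -0.33779452,  1.79852823,  0.09869449,
        1.09093511, -0.78724952]), 'joint_velocities': array([-0.00084944, -0.00039751, -0.00019191,  0.00050093,  0.00083703,
        0.0005107 ,  0.00033011]), 'tau': array([ 5.38687371e-01, -4.97484326e+01, -1.94902740e+00, -3.32518423e+01,
        3.48733496e-01, -2.39986349e-01, -2.33295847e-03]), 'position': array([0.44433104, 0.31362176, 0.09816892]), 'ee_rot': array([7.11255497e-01, 7.02933168e-01, 7.61084153e-04, 1.48568745e-05]), 'ft_force': array([-1.20881489, -0.38531456,  6.20311823]), 'torque': array([ 0.10098857,  0.2455697 , -0.01370111]), 'grasp_force': 3.113076277077198, 'grip_width': -0.003040486591192628}
```

View pics/g.png

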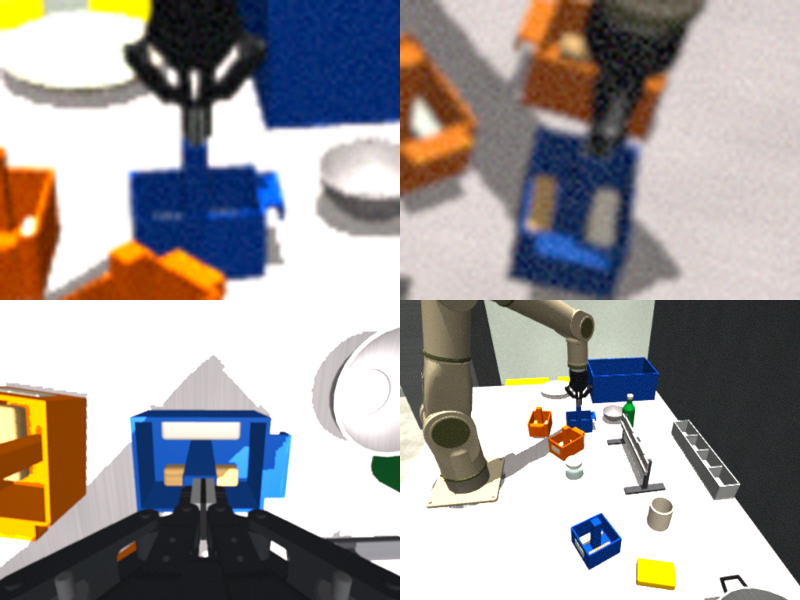

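```bash
python3 - <<'E'
from h import *
np.set_printoptions(precision=1,suppress=True)
print("start TCP",proj("side",[.625,0,.209])*800/512,proj("scene",[.625,0,.209])*800/512)
print("start tips",[proj("side",[.625+e,0,.209])*800/512 for e in(-.045,.045)],[proj("side",[.625+e,0,.205])*800/512 for e in(-.045,.045)])
for z in(.08,.098,.12,.135): print(z,(proj("side",[.444,.3136,z])-[180,100])*4,(proj("scene",[.444,.3136,z])-[310,160])*4+[400,0])
for X in([.444,.313,.12],[.444,.313,.081],[.444,.313,.0]): print(wproj(wpose(sensors.get_obs()),X)*400/512)
E
```

```text
start TCP [474.4 245.6] [393.9 318. ]
start tips [array([449.7, 247.3]), array([498.8, 244. ])] [array([449.6, 249.2]), array([498.5, 245.9])]
0.08 [195.6 179.6] [581.1 180.4]
0.098 [195.2 162.3] [585.4 167.1]
0.12 [194.6 140.8] [590.8 150.4]
0.135 [194.2 125.8] [594.6 138.8]
[201.3 192.7]
[201.6 172.3]
[201.9 148. ]
```

The fingers shut on top of the post: both cameras put the tips at z ≈ 0.12, with the TCP at 0.098, so the fingers really end about 39 mm further back than stated. The start picture agrees. I'll open, go down 39 mm while watching the force, and close again.

```bash
python3 -m inch '[[[0,0,-0.01,0,0,0,-1],[0,0,-0.01,0,0,0,-1],[0,0,-0.01,0,0,0,-1],[0,0,-0.01,0,0,0,-1],[0,0,-0.01,0,0,0,-1],[0,0,-0.01,0,0,0,-1],[0,0,-0.01,0,0,0,-1]]]' 40
python3 -m inch '[[[0,0,0.012,0,0,0,-1],[0,0,0.024,0,0,0,-1],[0,0,0.036,0,0,0,-1],[0,0,0.049,0,0,0,-1],[0,0,0.049,0,0,0,-1]]]'
python3 -m inch '[[[0,0,0,0,0,0,1],[0,0,0,0,0,0,1],[0,0,0,0,0,0,1],[0,0,0,0,0,0,1],[0,0,0,0,0,0,1],[0,0,0,0,0,0,1],[0,0,0,0,0,0,1],[0,0,0,0,0,0,1]]]' 60
```

```text
clock: 6.45
position: [0.444, 0.313, 0.1072]
ee_rot: [0.711, 0.703, -0.0, -0.0]
ft_force: [0.4, 0.8, 1.0]
grip_width: 1.004
grasp_force: 0.0
clock: 6.95
position: [0.4428, 0.312, 0.0558]
ee_rot: [0.711, 0.703, -0.002, -0.0]
ft_force: [-0.5, -1.0, -1.4]
grip_width: 0.999
grasp_force: 0.0
clock: 7.75
position: [0.4438, 0.3132, 0.0586]
ee_rot: [0.711, 0.703, -0.0, -0.0]
ft_force: [-5.0, -1.0, 5.1]
grip_width: 0.273
grasp_force: 62.7
```

```bash
python3 -m inch '[[[0,0,-0.02,0,0,0,1],[0,0,-0.05,0,0,0,1],[0,0,-0.09,0,0,0,1],[0,0,-0.13,0,0,0,1],[0,0,-0.17,0,0,0,1],[0,0,-0.20,0,0,0,1],[0,0,-0.20,0,0,0,1],[0,0,-0.20,0,0,0,1]]]' 80
python3 -m inch '[[[-0.02,0.01,0,0,0,-0.006,1],[-0.05,0.025,0,0,0,-0.012,1],[-0.08,0.04,0,0,0,-0.018,1],[-0.11,0.055,0,0,0,-0.024,1],[-0.14,0.07,0,0,0,-0.03,1],[-0.17,0.082,0,0,0,-0.036,1],[-0.20,0.095,0,0,0,-0.0405,1],[-0.22,0.105,0,0,0,-0.0405,1],[-0.233,0.110,0,0,0,-0.0405,1],[-0.233,0.110,0,0,0,-0.0405,1]]]'
python3 -m inch '[[[0,0,0,0,0,0,1],[0,0,0,0,0,0,1],[0,0,0,0,0,0,1],[0,0,0,0,0,0,1]]]'
python3 - <<'E'
from h import *
o=sensors.get_obs();R=Ro.from_quat(o['ee_rot']).as_matrix();y=R[:,1];yaw=np.arctan2(y[1],y[0]);print(o['position'],np.degrees(yaw),R.round(4))
w=np.mean([imaging.camera("wrist").astype(float) for _ in range(4)],0).astype(np.uint8);np.save('T5.npy',wpose(o))
d=np.mean([imaging.camera("side").astype(float) for _ in range(4)],0).astype(np.uint8)
cv2.imwrite("w5.png",w);cv2.imwrite("d5.png",d)
f=lambda i:np.clip(i*1.5,0,255).astype(np.uint8)
cv2.imwrite("pics/p5.png",np.hstack([cv2.resize(f(w),(480,600)),cv2.resize(f(d[100:260,220:370]),(320,340)) if 0 else cv2.copyMakeBorder(cv2.resize(f(d[90:220,240:350]),(320,378),interpolation=cv2.INTER_CUBIC),0,222,0,0,0)]))
E
```

```text
clock: 8.55
position: [0.444, 0.3126, 0.2571]
ee_rot: [0.711, 0.703, -0.0, 0.0]
ft_force: [0.2, -0.2, -5.0]
grip_width: 0.272
grasp_force: 79.8
clock: 9.55
position: [0.5509, 0.0764, 0.2562]
ee_rot: [0.698, 0.716, -0.002, -0.001]
ft_force: [0.3, 0.5, -5.6]
grip_width: 0.273
grasp_force: 79.5
clock: 9.95
position: [0.551, 0.0795, 0.2584]
ee_rot: [0.697, 0.718, 0.0, -0.0]
ft_force: [0.3, 0.3, -5.0]
grip_width: 0.266
grasp_force: 79.5
[0.55100007 0.07950495 0.25837458] 1.7016538529713519 [[-2.970e-02  9.996e-01  2.000e-04]
 [ 9.996e-01  2.970e-02  2.000e-04]
 [ 2.000e-04  2.000e-04 -1.000e+00]]
```

View pics/p5.png

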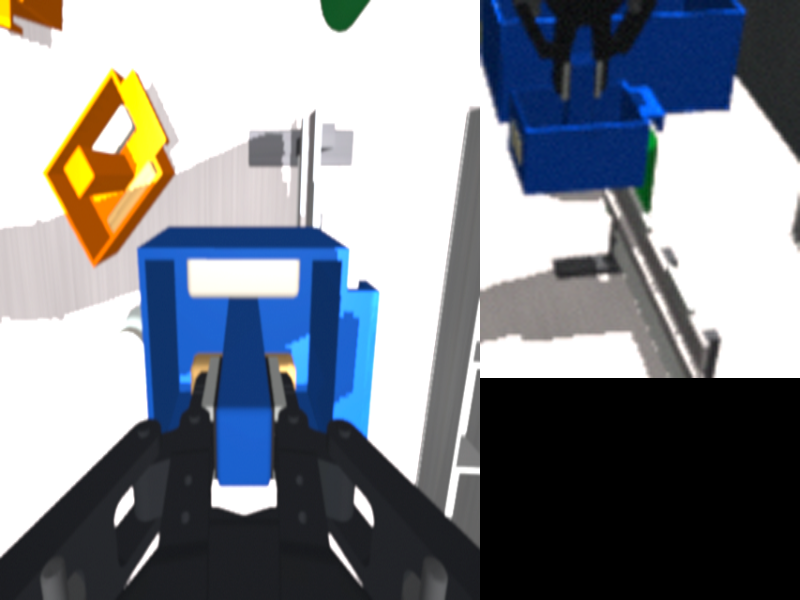

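```bash
python3 - <<'E'
from h import *
np.set_printoptions(precision=1,suppress=True)
o=sensors.get_obs();T=np.load('T5.npy');p=o['position'];y=np.radians(1.7);c,s=np.cos(y),np.sin(y)
B=lambda a,b,z:[p[0]+c*a-s*b,p[1]+s*a+c*b,p[2]-.0586+z]
for n,X in dict(lipN=(.079,.03,.07),lipNin=(.06,.03,.07),rimNE=(.06,.045,.07),rimNW=(-.06,.045,.07),botNE=(.06,.045,0),botNW=(-.06,.045,0),postNE=(.012,.012,.12),postNW=(-.012,.012,.12)).items(): print(n,wproj(T,B(*X))*[.9375,1.5625],(proj("side",B(*X))-[240,90])*2.909+[480,0])
print(o['position'],o['ft_force'],o['torque'])
E
```

```text
lipN [379.2 293.4] [646.3  85.5]
lipNin [346.3 293.3] [628.1  86.7]
rimNE [349.  250.3] [624.1  80.2]
rimNW [135.8 250.1] [507.8  88. ]
botNE [316.9 227.4] [618.6 140.9]
botNW [168.6 227.3] [506.9 149.4]
postNE [270.7 412.2] [588.9  50.5]
postNW [213.4 412.2] [564.3  52. ]
[0.6 0.1 0.3] [-0.5 -0.9 -4.7] [ 0.1  0.  -0. ]
```

```bash
python3 -m inch '[[[0,0.001,0.02,0,0,0,1],[0,0.0033,0.045,0,0,0,1],[0,0.0033,0.07,0,0,0,1],[0,0.0033,0.09,0,0,0,1],[0,0.0033,0.09,0,0,0,1],[0,0.0033,0.09,0,0,0,1],[0,0.0033,0.09,0,0,0,1],[0,0.0033,0.09,0,0,0,1]]]'
python3 - <<'E'
from h import *
o=sensors.get_obs();print(o['position'],o['ft_force'])
d=np.mean([imaging.camera("side").astype(float) for _ in range(4)],0).astype(np.uint8)
s=np.mean([imaging.camera("scene").astype(float) for _ in range(4)],0).astype(np.uint8)
f=lambda i,x,y,w,h,W,H:cv2.resize(np.clip(i[y:y+h,x:x+w]*1.5,0,255).astype(np.uint8),(W,H),interpolation=cv2.INTER_CUBIC)
cv2.imwrite("pics/p6.png",np.hstack([f(d,255,110,65,90,420,580),f(s,230,185,90,90,380,580)[:580]]))
E
```

```text
clock: 11.15
position: [0.5552, 0.079, 0.1697]
ee_rot: [0.697, 0.717, 0.001, 0.001]
ft_force: [0.4, -0.5, -5.0]
grip_width: 0.271
grasp_force: 79.8
[0.5552322  0.07895721 0.16972018] [ 0.39666388 -0.46146021 -4.98900832]
```

View pics/p6.png

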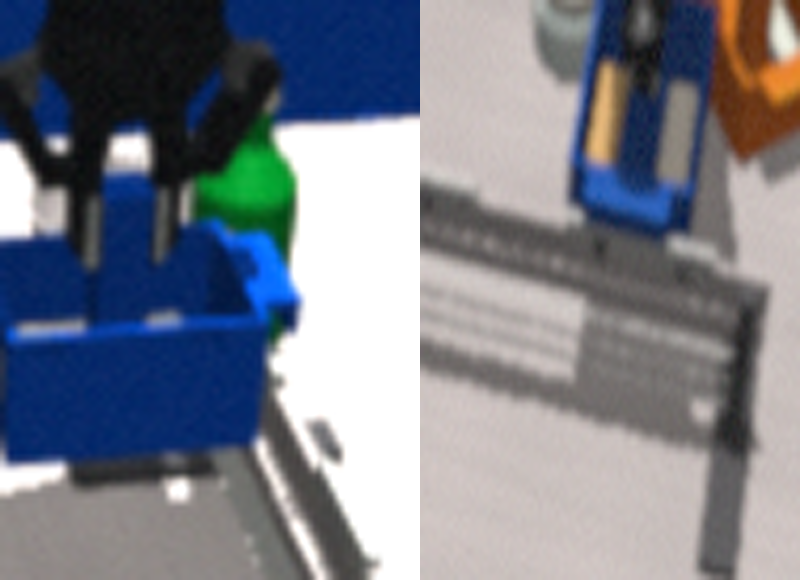

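Side view: the lip at (280,285) hangs above the rail line at (262,440), with the flange beyond the strip. In the scene view the lip spans the left stretch, and the gap lies to its image left. I'll go down gently.

```bash
python3 -m inch '[[[0,0,0.006,0,0,0,1],[0,0,0.012,0,0,0,1],[0,0,0.016,0,0,0,1],[0,0,0.020,0,0,0,1],[0,0,0.020,0,0,0,1],[0,0,0.020,0,0,0,1]]]'
python3 -m inch '[[[0,0,0.001,0,0,0,1],[0,0,0.002,0,0,0,1],[0,0,0.003,0,0,0,1],[0,0,0.004,0,0,0,1],[0,0,0.004,0,0,0,1]]]'
```

```text
clock: 12.15
position: [0.5545, 0.0788, 0.1483]
ee_rot: [0.697, 0.717, -0.0, -0.0]
ft_force: [-0.1, 0.6, -4.7]
grip_width: 0.27
grasp_force: 79.7
clock: 12.65
position: [0.5544, 0.0788, 0.1442]
ee_rot: [0.697, 0.717, -0.0, -0.0]
ft_force: [0.2, 0.2, -4.9]
grip_width: 0.273
grasp_force: 79.7
```

```bash
python3 -m inch '[[[0,0,0.0005,0,0,0,1],[0,0,0.001,0,0,0,1],[0,0,0.0015,0,0,0,1],[0,0,0.0015,0,0,0,1],[0,0,0.0015,0,0,0,1]]]'
```

```text
clock: 13.15
position: [0.5546, 0.0788, 0.1435]
ee_rot: [0.697, 0.717, 0.0, 0.0]
ft_force: [-5.3, -0.1, 2.7]
grip_width: 0.274
grasp_force: 80.9
```

```bash
python3 -m inch '[[[0,0,-0.0003,0,0,0,1],[0,0,-0.0003,0,0,0,1],[0,0,-0.0003,0,0,0,1],[0,0,-0.0003,0,0,0,1],[0,0,-0.0003,0,0,0,1],[0,0,-0.0003,0,0,0,1],[0,0,-0.0003,0,0,0,1],[0,0,-0.0003,0,0,0,1]]]'
```

```text
clock: 13.95
position: [0.5546, 0.0788, 0.1435]
ee_rot: [0.697, 0.717, 0.0, 0.0]
ft_force: [-5.6, 0.1, 5.0]
grip_width: 0.272
grasp_force: 81.1
```

```bash
python3 -m inch '[[[0,-0.0004,-0.0004,0,0,0,1],[0,-0.0006,-0.0006,0,0,0,1],[0,-0.0006,-0.0006,0,0,0,1],[0,-0.0006,-0.0006,0,0,0,1],[0,-0.0006,-0.0006,0,0,0,1],[0,-0.0006,-0.0006,0,0,0,1]]]'
```

```text
clock: 14.55
position: [0.554, 0.0788, 0.1437]
ee_rot: [0.697, 0.717, 0.0, 0.0]
ft_force: [0.3, -0.2, -2.3]
grip_width: 0.267
grasp_force: 80.0
```

```bash
python3 -m inch '[[[-0.002,0,0.0002,0,0,0,1],[-0.006,0,0.0002,0,0,0,1],[-0.01,0,0.0002,0,0,0,1],[-0.014,0,0.0002,0,0,0,1],[-0.018,0,0.0002,0,0,0,1],[-0.022,0,0.0002,0,0,0,1],[-0.026,0,0.0002,0,0,0,1],[-0.030,0,0.0002,0,0,0,1]]]'
python3 -m inch '[[[-0.004,0,0,0,0,0,1],[-0.008,0,0,0,0,0,1],[-0.012,0,0,0,0,0,1],[-0.016,0,0,0,0,0,1],[-0.020,0,0,0,0,0,1],[-0.024,0,0,0,0,0,1],[-0.028,0,0,0,0,0,1],[-0.030,0,0,0,0,0,1]]]'
```

```text
clock: 15.35
position: [0.5548, 0.0485, 0.1436]
ee_rot: [0.697, 0.717, 0.0, 0.0]
ft_force: [0.7, 2.4, -0.4]
grip_width: 0.273
grasp_force: 80.5
clock: 16.15
position: [0.5556, 0.0183, 0.1435]
ee_rot: [0.697, 0.717, 0.0, 0.0]
ft_force: [0.1, 3.6, 0.2]
grip_width: 0.273
grasp_force: 80.6
```

```bash
python3 -m inch '[[[-0.003,0,0,0,0,0,1],[-0.006,0,0,0,0,0,1],[-0.009,0,0,0,0,0,1],[-0.011,0,0,0,0,0,1],[-0.011,0,0,0,0,0,1]]]'
python3 -m inch '[[[-0.001,0,0.0004,0,0,0,1],[-0.002,0,0.0005,0,0,0,1],[-0.003,0,0.0005,0,0,0,1],[-0.004,0,0.0005,0,0,0,1],[-0.004,0,0.0005,0,0,0,1],[-0.004,0,0.0005,0,0,0,1]]]'
```

```text
clock: 16.65
position: [0.5558, 0.0071, 0.1434]
ee_rot: [0.697, 0.717, -0.0, 0.0]
ft_force: [-0.5, 1.0, -0.3]
grip_width: 0.272
grasp_force: 80.4
clock: 17.25
position: [0.5555, 0.0031, 0.1423]
ee_rot: [0.697, 0.717, -0.001, -0.0]
ft_force: [-0.1, 0.3, -4.6]
grip_width: 0.271
grasp_force: 79.8
```

The vertical force is back to −4.6 N (the caddy's own weight), with z already below the strip top, so the lip has entered the gap. I'll centre it by 2 mm more and lower it.

```bash
python3 -m inch '[[[-0.001,0,0.0003,0,0,0,1],[-0.002,0,0.0005,0,0,0,1],[-0.002,0,0.0015,0,0,0,1],[-0.002,0,0.0025,0,0,0,1],[-0.002,0,0.0035,0,0,0,1],[-0.002,0,0.0045,0,0,0,1],[-0.002,0,0.0055,0,0,0,1],[-0.002,0,0.0055,0,0,0,1]]]'
```

```text
clock: 18.05
position: [0.556, 0.0018, 0.1374]
ee_rot: [0.697, 0.717, -0.0, -0.0]
ft_force: [1.0, -0.0, -5.2]
grip_width: 0.27
grasp_force: 79.8
```

```bash
python3 -m inch '[[[0,0,0.0005,0,0,0,1],[0,0,0.001,0,0,0,1],[0,0,0.0013,0,0,0,1],[0,0,0.0013,0,0,0,1],[0,0,0.0013,0,0,0,1]]]'
```

```text
clock: 18.55
position: [0.5561, 0.0018, 0.1362]
ee_rot: [0.697, 0.717, 0.0, 0.0]
ft_force: [0.1, 0.4, -5.0]
grip_width: 0.273
grasp_force: 79.8
```

```bash
python3 -m inch '[[[0,0,0.0004,0,0,0,1],[0,0,0.0006,0,0,0,1],[0,0,0.0008,0,0,0,1],[0,0,0.0008,0,0,0,1],[0,0,0.0008,0,0,0,1]]]'
```

```text
clock: 19.05
position: [0.5562, 0.0018, 0.1357]
ee_rot: [0.697, 0.717, 0.0, 0.0]
ft_force: [-1.9, 1.0, -1.0]
grip_width: 0.269
grasp_force: 80.4
```

```bash
python3 -m inch '[[[0,0,0,0,0,0,1],[0,0,0,0,0,0,1],[0,0,0,0,0,0,0.4],[0,0,0,0,0,0,0.3],[0,0,0,0,0,0,0.2],[0,0,0,0,0,0,0.0],[0,0,0,0,0,0,-0.3],[0,0,0,0,0,0,-0.6],[0,0,0,0,0,0,-1],[0,0,0,0,0,0,-1]]]' 20
python3 -m inch '[[[0,0,0,0,0,0,-1],[0,0,0,0,0,0,-1],[0,0,0,0,0,0,-1],[0,0,0,0,0,0,-1]]]'
python3 -m inch '[[[0,0,-0.01,0,0,0,-1],[0,0,-0.03,0,0,0,-1],[0,0,-0.06,0,0,0,-1],[0,0,-0.09,0,0,0,-1],[0,0,-0.12,0,0,0,-1],[0,0,-0.14,0,0,0,-1],[0,0,-0.14,0,0,0,-1],[0,0,-0.14,0,0,0,-1],[0,0,-0.14,0,0,0,-1]]]'
python3 - <<'E'
from h import *
o=sensors.get_obs()
w=np.mean([imaging.camera("wrist").astype(float) for _ in range(4)],0).astype(np.uint8)
d=np.mean([imaging.camera("side").astype(float) for _ in range(4)],0).astype(np.uint8)
s=np.mean([imaging.camera("scene").astype(float) for _ in range(4)],0).astype(np.uint8)
f=lambda i,x,y,w,h,W,H:cv2.resize(np.clip(i[y:y+h,x:x+w]*1.5,0,255).astype(np.uint8),(W,H),interpolation=cv2.INTER_CUBIC)
cv2.imwrite("pics/p7.png",np.vstack([np.hstack([f(d,260,120,80,80,300,300),f(s,200,180,120,72,500,300)]),np.hstack([f(w,0,0,512,384,400,300),f(d,130,50,260,195,400,300)])]))
E
```

```text
clock: 20.05
position: [0.5562, 0.0018, 0.1355]
ee_rot: [0.697, 0.717, 0.0, 0.0]
ft_force: [-0.3, 0.2, -0.3]
grip_width: 1.002
grasp_force: 0.0
clock: 20.45
position: [0.5561, 0.0018, 0.1354]
ee_rot: [0.697, 0.717, 0.0, 0.0]
ft_force: [-0.4, -0.2, -0.1]
grip_width: 1.0
grasp_force: 0.0
clock: 21.35
position: [0.5556, 0.0018, 0.2745]
ee_rot: [0.697, 0.717, -0.001, -0.001]
ft_force: [-0.1, 0.1, -1.1]
grip_width: 1.0
grasp_force: 0.0
```

View pics/p7.png

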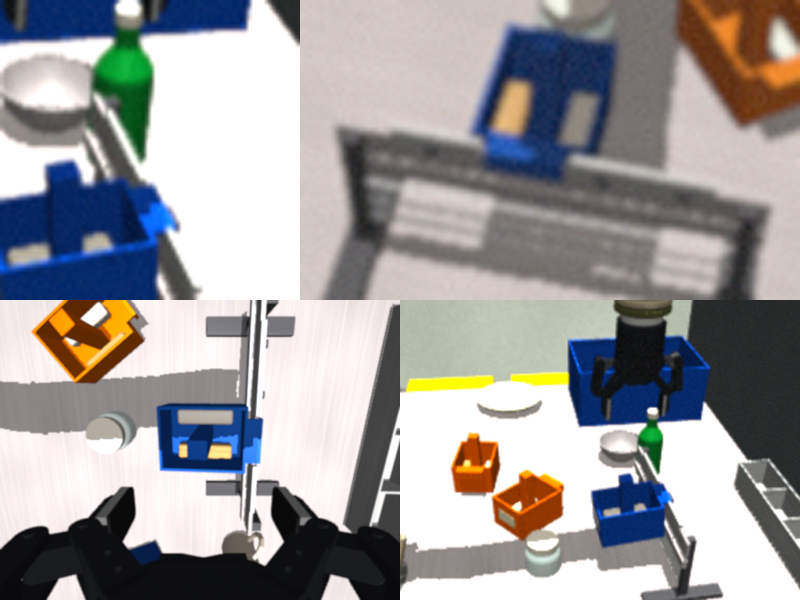

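The caddy hangs on the rail with its lip between the two strip pieces: scene lip at (525,155), with the strips ending at about 485 and 565. It stands clear of the robot, and the bystanders have not moved. I'm handing the job in.

```bash
python3 -c "
from workcell import order;print(order.hand_in())"
```

```text
the job is handed in; nothing more can be done
None
```

The job is handed in: the caddy rested on the left stretch, was slid right until its lip dropped fully into the gap, and was let go there; the force readings after each move stayed under about 10 N and the clock at about 22 s of the 72 s.

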